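Index the fixture slide to its next hole and hold the pin home

TASK

On the slide whose sleeve carries the grey tray with the bracket, not the one with the V-block, untwist the T-handle anticlockwise to unlock it, pull the lock plunger up, slide the sleeve to the next hole farther from you and put the pin fully home in that hole. Finish while still gripping the handle and holding it pressed fully down, without twisting it back to lock, since the spring would push it up again. Leave the other slide and the other things on the bench where they are.

Things in the scene. Friction and masses are not known exactly. Their poses are not given: they have to be found in the camera images.
- nest_grip (a point): Centre of the black T-handle of the slide to be worked. A level bar 52 mm long, 16 wide, 26 tall on a 12 mm upright steel stem; plunger home, this point is 128 mm above the bench. x axis: along the bar, turning with it; z up. The lock hooks below reach 89 mm above the bench, nothing near is higher. One pinch across the 16 mm from above serves for turning, pulling, sliding and pressing.
- nest_tray (a point): Middle of the rim of the open grey tray (100 x 75 mm, 26 mm deep, rim 87 mm above the bench, a steel bracket in it) carried at the side of the sleeve to be moved, 100 mm from the handle's stem. It marks the right slide; which slide stands left and which right varies.
- nest_next_hole (a point): Mouth of the hole the pin must enter: the next one farther from the robot, in the top (58 mm above the bench) of the slide's 30 x 30 mm aluminium tube. Holes 14 mm wide, 50 mm apart; pin 10 mm thick, round nose. x axis: along the tube, away from the robot, the way to slide. With the pin in it the handle is straight above this point; at the start it is 50 mm back along that axis.
- nest_handle (a joint): Twist of that T-handle about its upright stem, rad, positive anticlockwise from above, 0 to 1.3 (hard stop); starts at 0 to 0.25. Below about 0.95 a cross pin on the stem lies under two steel hooks and the plunger cannot rise; beyond 1.0 it is free. It stays where it is left (friction 0.03 Nm).
- nest_plunger (a joint): Height of that plunger (pin, stem, T-handle), m: 0 fully home, 0.026 fully up (hard stop). About 0.001 while locked. Once untwisted a spring (400 N/m) lifts it to about 0.006, still in the hole; the pin clears the hole above 0.016, 0.020 is good to slide at (6 N pull). To be home it must be pressed down with at least 2.5 N and kept so, or it springs back to 0.006.
- nest_sleeve (a joint): Position of that sleeve along the tube, m, growing away from the robot: 0 at the hole it starts in, 0.050 at the next hole. The pin holds it to within 2 mm of a hole while in it. Sliding drag 1.5 N plus 8 N per m/s.
- vee_grip (a point): Centre of the T-handle of the other slide, alike but with a steel V-block at the side of its sleeve in place of the tray. To be left alone.
- screwdriver: Screwdriver 170 mm long lying on the bench between the two slides. Leave it alone.
- standoff: Aluminium stub, 22 mm across, 40 mm tall, standing between the slides. Leave it alone.
- tape_roll: Roll of paper tape lying flat, 90 mm across, 22 mm tall, at the left. Leave it alone.
- screw_jar: Closed jar, 60 mm across, 70 mm tall, standing between the far ends of the slides. Leave it alone.
- mug: White mug, 80 mm across, 95 mm tall, at the robot's left. Leave it alone.
- spanner: Spanner 160 mm long lying at the robot's right. Leave it alone.
- end_cap: Black plastic plug, 26 mm across and about 75 mm long, lying between the near ends of the slides. Leave it alone.

How it is judged (in metres and radians):
On the way, in this order (a step that is already met when the one before it is completed fails the run):
1. the T-handle is untwisted past its lock (over 0.95 rad) in the starting hole (value of joint nest_handle above 0.95 rad and value of joint nest_sleeve below 0.01 m), for 0.1 s.
2. the plunger is pulled clear of the hole (over 15 mm up) (value of joint nest_plunger above 0.015 m), for 0.1 s.
3. the sleeve stands at the next hole with the pin in it (value of joint nest_sleeve between 0.046 and 0.054 m and value of joint nest_plunger below 0.003 m), for 0.2 s.
At the end, for the whole second after the job is handed in: The sleeve is at the next hole (0.050 m, within 4 mm), the pin is fully home (plunger within 3 mm of 0), the handle is still untwisted (over 0.9 rad) so only the robot keeps the pin down, and the fingers are in contact with the handle with over 2 N (all of step 3 and value of joint nest_handle above 0.9 rad and contact force between the fingers and nest_handle above 2 N); the arm keeps its last pose, push and grip.
It fails at once if the slide with the V-block is worked or its handle pushed (handle centre moved over 8 mm) (distance of vee_grip from where it was at the start of the episode above 0.008 m).
It fails at once if a bystander is moved over 30 mm (distance of any of screwdriver, standoff, tape_roll, screw_jar, mug, spanner, end_cap from where it was at the start of the episode above 0.03 m).
It also fails if it takes over 38 s, if anything falls off the work surface, if the arm or the gripper's body presses on something with over 40 N, if the wrist force passes 120 N, or if a joint passes its speed limit or range.

ROBOT

A 6-joint arm with a two-finger parallel gripper is mounted at the origin on the work surface. World frame = base frame: x ahead of the robot, y to its left, z up, the work surface at z = 0. Lengths are in mm, angles in rad, forces in N, time in s.
With the tool pointing down it reaches from about 225 to 725 mm from the base axis. Payload 3.1 kg.
Tool frame: the origin (TCP) lies between the finger pads; the fingertips stand 14 mm ahead of it and the grasp point (between the pads) lies 5 mm behind it; z points along the fingers, y is the line along which they close (so a half turn about z gives the same grasp; the last joint's range is limited). The gripper opens to 85 mm and grips with 20 to 120 N. Pads are 22 mm wide; open, the fingers measure 114 mm over their backs; the gripper's body (76 mm by 85 mm) begins 54 mm behind the grasp point. The pads swing forward as they close: fully open they stand 13 mm farther back than shut.
Start: joints at [1.01, 0.048, 0.099, 1.622, 0, 1.443], TCP at [220.198, 476.582, 245.312] pointing down, gripper open.
Joint ranges: [-2.91, 2.91], [-0.99, 1.94], [-1.21, 1.42], [-2.12, 2.29], [-1.49, 1.47], [-3.14, 3.14]. Speed limits (rad/s): [2.79, 2.79, 3.14, 3.14, 3.14, 3.14].

INTERFACE

Orientations are given as a rotation vector (axis times angle).
In Python, from workcell import r gives the robot as it stands. The module is installed in compiled form; this text tells all that it offers.
- The arm moves only by the tool servo_tool, never from a script. Its argument "increments" is a list of rows, each a list of 6 numbers: the shift along the tool's x, y, z scaled (see below), then the turn, a rotation vector about the tool's x, y, z scaled (see below). In form: [[tx, ty, tz, rx, ry, rz], ...]. A call has 1 to 20 rows; each row is the pose to reach, as a shift and turn from the pose commanded when the call began, along the tool's axes at that moment; what a row does not reach only later rows make up. The controller multiplies each number of a shift by 0.5 m and each number of a turn by 30 degrees. A row lasts 1/12 s, in which the tool goes at most 41.7 mm and 7.16 degrees, less where a joint would pass 70% of its speed; a pose out of reach is approached as far as the arm can. A call with a number of a shift or a turn outside -1 to 1 is refused whole. A call with a gripper value outside its range is refused whole. "gripper" is the closure, from -1 (fully open) to 1 (shut), set as the call begins (left out, the last holds). The fingers move at their own pace and stop on an object; "force" is the grip in N (left out, the last holds). Time passes only in rows, so rows that repeat a pose let the fingers close. It gives the time, the measured TCP pose, the force, the opening and the grip force at its end, in the units of the state.
- r.get_state(): the state, without advancing time (a new reading comes with each control period).
- r.snapshot(name): name is "scene" or "side" or "wrist"; returns a dict with "image" (400x640x3 uint8, blue, green, red), "range_z" (400x640 float32, mm along the optical axis (not along the pixel's ray), 0 where there is no reading), "vfov" (degrees; the focal length in pixels is half the picture's height over the tangent of half this angle, whatever the lens; pixels are square), "cx", "cy" (the principal point, pixels), "cam_to_world" (4x4, takes a point from camera to world coordinates). Camera axes: x right, y up, looking along -z (the intrinsics and any distortion apply to the point x, -y, -z); pixel columns grow to the right and rows downward; lengths in mm; the calibration is good to about 2 mm. A picture is of the moment at which its call begins.
- r.sign_off(): hands the job in; it is judged then, once.
The state is a dict: "t": time; "joints": joint angles; "joint_vel": joint speeds; "tau": joint torques, N m; "position": TCP position; "tcp_rot": TCP orientation; "force": force on the tool from outside, world axes, zero at the start; "torque": the same for the moment, N m; "width": finger opening in mm; "grasp_force": force on a finger pad.
Only numpy, scipy, OpenCV 4.12 (cv2) and the standard library are available. Lean on these libraries where they do the work, as an engineer would, in place of code of your own. Each camera call takes 0.05 s, during which the arm holds its last target. There are 200 camera calls.

## Working session

There is one attempt and no reset: what is moved stays moved. The work goes in short steps, Python scripts to look and compute and a tool call to move; the robot and the scene stay as the last step left them, time stands still between calls to the robot, and variables do not carry over. Pictures are saved under pics/ and viewed, at most 10 in all, crops included, and the job is handed in when it is done.

Besides the shell and the picture viewer there is one more tool, called after "Call:" in YAML: its name, and indented under it one key for each argument. servo_tool: Moves the arm, as the interface text tells. Its arguments: {"type":"object","properties":{"increments":{"type":"array","items":{"type":"array","items":{"type":"number","minimum":-1,"maximum":1}}},"gripper":{"type":"number"},"force":{"type":"number"}},"required":["increments"]}

```bash
mkdir -p pics
cat > h.py <<'E'
import numpy as np, cv2
from workcell import r
def cloud(s):
    H,W=s['range_z'].shape; f=H/2/np.tan(np.radians(s['vfov'])/2)
    u,v=np.meshgrid(np.arange(W),np.arange(H)); z=s['range_z']
    p=np.stack([(u-s['cx'])/f*z,-(v-s['cy'])/f*z,-z,np.ones_like(z)],-1)
    w=(p@np.array(s['cam_to_world']).T)[...,:3]; w[z==0]=np.nan
    return w
E
python3 - <<'E'
from h import *
st=r.get_state();print(st)
for n in("scene","wrist"):
    s=r.snapshot(n);cv2.imwrite(f'pics/{n}0.png',s['image']);w=cloud(s);np.save(n+'.npy',w)
    print(n,s['vfov'],s['cx'],s['cy'],np.round(s['cam_to_world'],2).tolist(),[k for k in s])
    m=(w[...,2]>132)&(w[...,2]<150)&(w[...,0]>200)
    k,l,stt,c=cv2.connectedComponentsWithStats(m.astype(np.uint8))
    for i in range(1,k):
        if stt[i,4]>20:
            q=w[l==i];print(stt[i],c[i].round(),q.mean(0).round(1),q.min(0).round(),q.max(0).round())
E
```

```text
{'t': 0.0, 'joints': array([ 1.01020684e+00,  4.87332997e-02,  9.75872857e-02,  1.62197542e+00,
       -2.45297850e-05,  1.44297489e+00]), 'joint_vel': array([-0.00216724, -0.00097436, -0.00114074,  0.001535  , -0.00342347,
       -0.00179104]), 'tau': array([ 4.90215518e-05, -3.38780844e+01,  3.20015931e+01,  2.02130346e-02,
       -9.25266988e-06,  3.15951020e-06]), 'position': array([219.89914436, 476.09794043, 244.12088894]), 'tcp_rot': array([-0.67433405, -3.06758568,  0.00345021]), 'force': array([ 0.76551191, -0.0987047 , -0.29667644]), 'torque': array([-0.0398928 ,  0.01604631,  0.01125854]), 'grasp_force': 0.0, 'width': 85.26237601835578}
scene 55.59114786782493 318.33603685014737 202.79655510395744 [[-0.24, -0.77, 0.59, 1141.9], [0.97, -0.18, 0.15, 198.65], [-0.01, 0.61, 0.79, 861.2], [0.0, 0.0, 0.0, 1.0]] ['image', 'range_z', 'vfov', 'cx', 'cy', 'cam_to_world']
[  0  66  71  45 432] [40. 92.] [ 376.9 -896.5  140.8] [ 240. -977.  132.] [ 470. -883.  150.]
[209 155  10  18 116] [213. 163.] [ 540.5 -240.6  140. ] [ 511. -253.  132.] [ 565. -231.  144.]
[389 177  13  19 130] [395. 186.] [509.7 230.1 140.3] [481. 213. 132.] [532. 248. 144.]
wrist 64.14191326912963 319.4349548251553 196.31867233742508 [[0.42, -0.87, -0.25, 156.73], [0.91, 0.4, 0.12, 505.72], [-0.0, -0.28, 0.96, 372.11], [0.0, 0.0, 0.0, 1.0]] ['image', 'range_z', 'vfov', 'cx', 'cy', 'cam_to_world']
```

View pics/scene0.png

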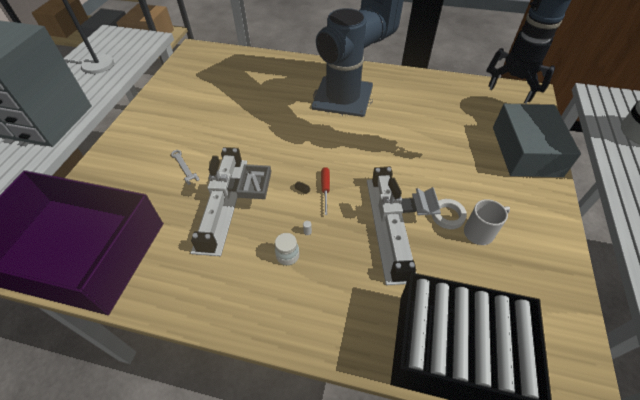

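The scene view shows the tray slide on the picture's left: T-handle at (213,163), tray at (255,180). The V-block slide is on the right, with its handle at (395,186). The target is therefore the handle near (540,-241), with its top at the expected 141 mm.

Run:
```python
from h import *
from scipy.spatial.transform import Rotation as R
def pca(q):
    q=q[:,:2];c=q.mean(0);d=np.linalg.svd(q-c,full_matrices=0)[2][0];return c.round(1),np.degrees(np.arctan2(d[1],d[0])).round(1),np.ptp((q-c)@d).round(1)
s=r.snapshot("side");cv2.imwrite('pics/side0.png',s['image'])
for n,w in(("scene",np.load('scene.npy')),("side",cloud(s))):
    near=(abs(w[...,0]-560)<170)&(abs(w[...,1]+245)<90)
    for nm,a,b in(("bar",137,145),("barall",118,145),("tube",56,60),("base",85,89)):
        q=w[near&(w[...,2]>a)&(w[...,2]<b)]
        if nm[:3]=="bar": q=q[np.hypot(q[:,0]-540,q[:,1]+241)<45]
        if len(q)>10: print(n,nm,len(q),pca(q),q.min(0).round(),q.max(0).round())
st=r.get_state();M=R.from_rotvec(st['tcp_rot']).as_matrix();print(M.round(3))
c=s['cam_to_world'];print(np.round(c,2).tolist())
```

```text
scene bar 96 (array([ 539.6, -241.6]), np.float64(11.9), np.float64(53.8)) [ 511. -253.  137.] [ 565. -232.  144.]
scene barall 162 (array([ 542.2, -239.4]), np.float64(9.4), np.float64(53.8)) [ 511. -253.  119.] [ 565. -231.  144.]
scene tube 585 (array([ 584. , -232.1]), np.float64(7.9), np.float64(323.4)) [ 408. -282.   56.] [ 729. -189.   60.]
scene base 120 (array([ 527.2, -191.8]), np.float64(-44.6), np.float64(126.4)) [ 475. -264.   85.] [ 577. -155.   89.]
side bar 40 (array([ 533.1, -239.7]), np.float64(-166.1), np.float64(50.0)) [ 509. -252.  137.] [ 557. -223.  142.]
side barall 130 (array([ 533.7, -236.5]), np.float64(-169.7), np.float64(51.8)) [ 509. -252.  118.] [ 561. -223.  142.]
side tube 147 (array([ 567.8, -231.6]), np.float64(8.8), np.float64(329.2)) [ 399. -289.   56.] [ 729. -187.   60.]
side base 33 (array([ 521.6, -197.8]), np.float64(124.8), np.float64(127.5)) [ 474. -263.   85.] [ 572. -155.   88.]
[[-0.908  0.419 -0.001]
 [ 0.419  0.908 -0.002]
 [ 0.    -0.002 -1.   ]]
[[-1.0, 0.03, -0.09, 465.94], [-0.1, -0.56, 0.83, 1018.74], [-0.02, 0.83, 0.56, 767.19], [0.0, 0.0, 0.0, 1.0]]
```

View pics/side0.png

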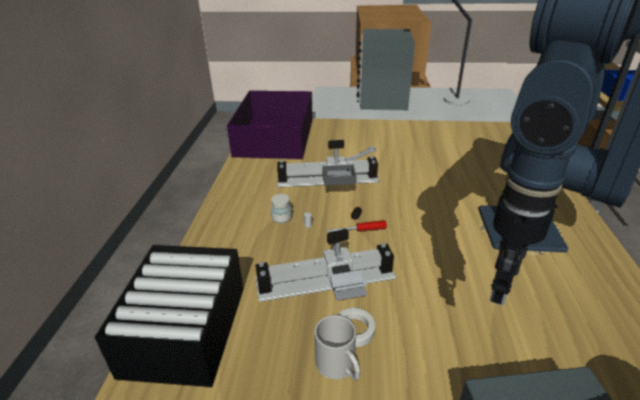

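The side view shows both slides. The tray slide is the far one, with its handle at (336,145), and it agrees with the scene measurement to a few mm. I'm moving the hand toward a point above it.

Call:
servo_tool:
  increments:
    - [-0.1,-0.09,0,0,0,-0.1]
    - [-0.2,-0.17,0,0,0,-0.2]
    - [-0.3,-0.26,0,0,0,-0.3]
    - [-0.4,-0.35,0,0,0,-0.4]
    - [-0.5,-0.44,0,0,0,-0.5]
    - [-0.6,-0.52,0,0,0,-0.6]
    - [-0.7,-0.61,0,0,0,-0.6]
    - [-0.8,-0.7,0,0,0,-0.6]
    - [-0.9,-0.79,0,0,0,-0.6]
    - [-0.95,-0.84,0,0,0,-0.6]
    - [-0.95,-0.84,0,0,0,-0.6]
    - [-0.95,-0.84,0,0,0,-0.6]
    - [-0.95,-0.84,0,0,0,-0.6]
    - [-0.95,-0.84,0,0,0,-0.6]
    - [-0.95,-0.84,0,0,0,-0.6]
    - [-0.95,-0.84,0,0,0,-0.6]
  gripper: -1

```text
t: 1.48
position: [476.6, -109.3, 243.9]
tcp_rot: [-0.195, -3.135, 0.004]
force: [-0.9, 1.0, -1.4]
width: 85.1
grasp_force: 0.0
```

Call:
servo_tool:
  increments:
    - [-0.05,-0.08,0.02,0,0,-0.2]
    - [-0.1,-0.16,0.04,0,0,-0.4]
    - [-0.156,-0.247,0.06,0,0,-0.63]
    - [-0.156,-0.247,0.06,0,0,-0.63]
    - [-0.156,-0.247,0.06,0,0,-0.63]
    - [-0.156,-0.247,0.06,0,0,-0.63]
    - [-0.156,-0.247,0.06,0,0,-0.63]

```text
t: 2.07
position: [537.7, -234.8, 215.1]
tcp_rot: [0.331, -3.123, -0.002]
force: [0.9, 0.5, -0.1]
width: 85.3
grasp_force: 0.0
```

Run:
```python
from h import *
st=r.get_state();print(st['position'],st['tcp_rot'],st['joints'].round(3))
s=r.snapshot("wrist");cv2.imwrite('pics/w1.png',s['image']);w=cloud(s)
near=(np.hypot(w[...,0]-540,w[...,1]+241)<45)
for a,b in((137,145),(118,145)):
    m=near&(w[...,2]>a)&(w[...,2]<b);q=w[m]
    (c,sz,an)=cv2.minAreaRect(q[:,:2].astype(np.float32))
    d=np.linalg.svd(q[:,:2]-q[:,:2].mean(0),full_matrices=0)[2][0]
    print(len(q),q.mean(0).round(1),'rect',c,sz,an,np.degrees(np.arctan2(d[1],d[0])),np.argwhere(m).mean(0))
m=(w[...,2]>56.5)&(w[...,2]<60)&(abs(w[...,1]+235)<60)
q=w[m];print('tube',len(q),q.min(0),q.max(0))
for x in range(410,760,20):
    t=q[abs(q[:,0]-x)<5]
    if len(t): print(x,t[:,1].min().round(1),t[:,1].max().round(1),len(t))
```

```text
[ 537.65048219 -234.78939809  215.11841379] [ 3.31332220e-01 -3.12306477e+00 -2.22543062e-03] [-5.260e-01  2.070e-01  2.140e-01  1.579e+00  1.000e-03 -7.380e-01]
1723 [ 535.1 -244.2  141.2] rect (536.7854614257812, -243.90264892578125) (51.770015716552734, 16.009403228759766) 12.056070327758789 11.393770295431487 [205.59953569 307.00058038]
1838 [ 533.7 -244.5  140.4] rect (536.7125854492188, -243.92039489746094) (51.92033004760742, 16.009767532348633) 12.043689727783203 11.290059500121128 [203.20021763 307.07181719]
tube 5958 [ 397.50567073 -287.57480447   56.50007677] [ 710.36512773 -179.62226037   59.99984157]
430 -282.9 -236.8 222
450 -272.4 -241.9 412
470 -269.6 -238.4 385
490 -266.5 -235.7 235
510 -270.3 -184.2 188
530 -218.6 -181.1 103
550 -215.9 -179.6 53
570 -253.0 -223.7 33
590 -251.4 -220.5 73
610 -247.9 -217.0 266
630 -245.1 -214.1 184
650 -242.3 -211.5 245
670 -238.7 -208.6 232
690 -236.1 -205.3 229
710 -242.9 -192.0 8
```

View pics/w1.png

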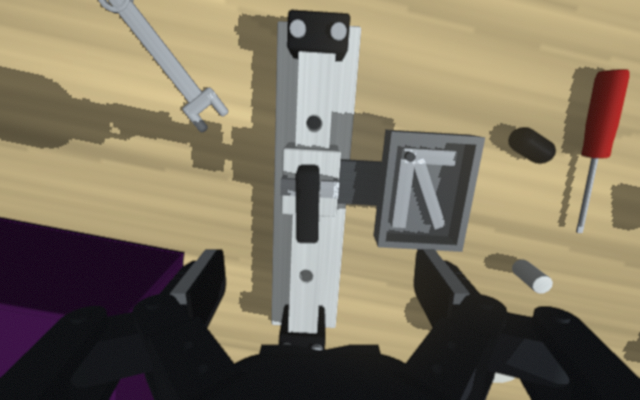

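The wrist view shows the handle at (307,204), the tray at right (430,190), and the pin holes at (314,122) and (306,276). The bar centre is (536.8,-243.9) at 12.05°, sized 52x16 as given. The tube runs at 8.64° and passes under it, so the twist is about 0.06 rad. Lining up and descending.

Call:
servo_tool:
  increments:
    - [0.0055,-0.0175,0.03,0,0,0]
    - [0.0055,-0.0175,0.08,0,0,0]
    - [0.0055,-0.0175,0.13,0,0,0]
    - [0.0055,-0.0175,0.17,0,0,0]
    - [0.0055,-0.0175,0.184,0,0,0]
    - [0.0055,-0.0175,0.184,0,0,0]
    - [0.0055,-0.0175,0.184,0,0,0]
    - [0.0055,-0.0175,0.184,0,0,0]
  gripper: -0.5
  force: 40

```text
t: 2.78
position: [538.3, -245.0, 125.7]
tcp_rot: [-0.332, 3.121, -0.003]
force: [0.3, 0.6, -0.3]
width: 63.5
grasp_force: 0.0
```

Call:
servo_tool:
  increments:
    - [0.0025,0.003,0.005,0,0,0]
    - [0.0025,0.003,0.005,0,0,0]
    - [0.0025,0.003,0.005,0,0,0]
    - [0.0025,0.003,0.005,0,0,0]
    - [0.0025,0.003,0.005,0,0,0]
    - [0.0025,0.003,0.005,0,0,0]
    - [0.0025,0.003,0.005,0,0,0]
    - [0.0025,0.003,0.005,0,0,0]
    - [0.0025,0.003,0.005,0,0,0]
    - [0.0025,0.003,0.005,0,0,0]
  gripper: 1
  force: 60

```text
t: 3.62
position: [535.9, -243.8, 121.1]
tcp_rot: [-0.331, 3.124, -0.0]
force: [0.0, -0.1, 1.5]
width: 14.8
grasp_force: 60.2
```

Call:
servo_tool:
  increments:
    - [0,0,0,0,0,-0.13]
    - [0,0,0,0,0,-0.26]
    - [0,0,0,0,0,-0.39]
    - [0,0,0,0,0,-0.52]
    - [0,0,0,0,0,-0.65]
    - [0,0,0,0,0,-0.78]
    - [0,0,0,0,0,-0.9]
    - [0,0,0,0,0,-1]
    - [0,0,0,0,0,-1]
    - [0,0,0,0,0,-1]
    - [0,0,0,0,0,-1]

```text
t: 4.53
position: [535.9, -243.8, 120.9]
tcp_rot: [-1.127, 2.932, -0.0]
force: [-0.0, 0.5, 2.9]
width: 15.0
grasp_force: 60.2
```

Call:
servo_tool:
  increments:
    - [0,0,0,0,0,-0.13]
    - [0,0,0,0,0,-0.26]
    - [0,0,0,0,0,-0.39]
    - [0,0,0,0,0,-0.52]
    - [0,0,0,0,0,-0.65]
    - [0,0,0,0,0,-0.78]
    - [0,0,0,0,0,-0.9]
    - [0,0,0,0,0,-1]
    - [0,0,0,0,0,-1]
    - [0,0,0,0,0,-1]

```text
t: 5.37
position: [535.8, -243.7, 120.9]
tcp_rot: [-1.846, 2.541, -0.0]
force: [-0.1, 1.4, 3.4]
width: 15.2
grasp_force: 60.2
```

Call:
servo_tool:
  increments:
    - [0,0,0,0,0,-0.07]
    - [0,0,0,0,0,-0.13]
    - [0,0,0,0,0,-0.13]
    - [0,0,0,0,0,-0.13]

```text
t: 5.7
position: [535.8, -243.7, 120.9]
tcp_rot: [-1.932, 2.477, -0.0]
force: [0.5, 0.2, 3.3]
width: 15.1
grasp_force: 60.2
```

Run:
```python
from h import *
st=r.get_state();print({k:np.round(st[k],2) for k in st})
from scipy.spatial.transform import Rotation as R
print(R.from_rotvec(st['tcp_rot']).as_matrix().round(4))
s=r.snapshot("wrist");cv2.imwrite('pics/w2.png',s['image'])
```

```text
{'t': np.float64(5.7), 'joints': array([-0.54,  0.22,  0.04,  1.39,  0.  , -1.87]), 'joint_vel': array([-0.,  0., -0.,  0., -0., -0.]), 'tau': array([-5.400e-01, -3.881e+01,  3.061e+01,  3.000e-02, -3.300e-01,
        1.000e-02]), 'position': array([ 535.8 , -243.66,  120.86]), 'tcp_rot': array([-1.93,  2.48, -0.  ]), 'force': array([0.46, 0.19, 3.26]), 'torque': array([ 0.18, -0.18,  0.03]), 'grasp_force': np.float64(60.18), 'width': np.float64(15.11)}
[[-2.435e-01 -9.699e-01  3.000e-04]
 [-9.699e-01  2.435e-01  1.000e-04]
 [-1.000e-04 -2.000e-04 -1.000e+00]]
```

View pics/w2.png

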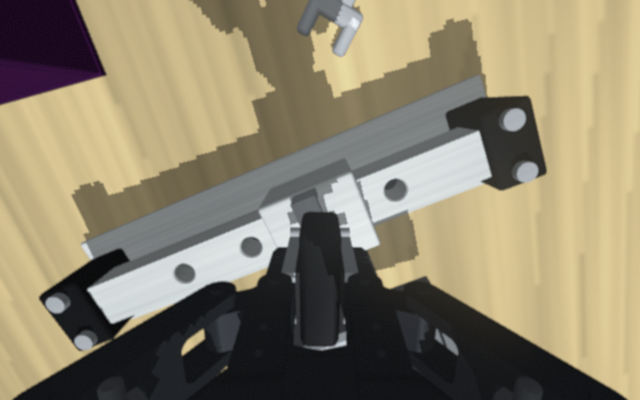

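The wrist view shows the bar at (320,280), held squarely between the pads and turned to about 67° from the tube, so the lock is cleared. Now the pull.

Call:
servo_tool:
  increments:
    - [0,0,-0.01,0,0,0]
    - [0,0,-0.02,0,0,0]
    - [0,0,-0.03,0,0,0]
    - [0,0,-0.042,0,0,0]
    - [0,0,-0.042,0,0,0]
    - [0,0,-0.042,0,0,0]
    - [0,0,-0.042,0,0,0]
    - [0,0,-0.042,0,0,0]

```text
t: 6.42
position: [535.3, -243.6, 140.8]
tcp_rot: [1.934, -2.475, -0.002]
force: [0.9, -0.9, -6.5]
width: 15.7
grasp_force: 59.0
```

The force is -6.5 N, which fits about 20 mm up. Sliding 50 mm.

Call:
servo_tool:
  increments:
    - [-0.004,-0.009,0,0,0,0]
    - [-0.008,-0.018,0,0,0,0]
    - [-0.012,-0.028,0,0,0,0]
    - [-0.016,-0.037,0,0,0,0]
    - [-0.02,-0.046,0,0,0,0]
    - [-0.023,-0.055,0,0,0,0]
    - [-0.027,-0.065,0,0,0,0]
    - [-0.031,-0.074,0,0,0,0]
    - [-0.035,-0.083,0,0,0,0]
    - [-0.0385,-0.092,0,0,0,0]
    - [-0.0385,-0.092,0,0,0,0]
    - [-0.0385,-0.092,0,0,0,0]
    - [-0.0385,-0.092,0,0,0,0]
    - [-0.0385,-0.092,0,0,0,0]

```text
t: 7.58
position: [585.7, -235.9, 142.2]
tcp_rot: [-1.933, 2.474, -0.002]
force: [1.3, -0.7, -6.1]
width: 15.4
grasp_force: 58.9
```

Call:
servo_tool:
  increments:
    - [0,0,0.01,0,0,0]
    - [0,0,0.02,0,0,0]
    - [0,0,0.03,0,0,0]
    - [0,0,0.036,0,0,0]
    - [0,0,0.042,0,0,0]
    - [0,0,0.044,0,0,0]
    - [0,0,0.044,0,0,0]
    - [0,0,0.044,0,0,0]

```text
t: 8.25
position: [585.5, -236.1, 120.8]
tcp_rot: [-1.934, 2.475, -0.002]
force: [0.8, 1.5, 3.6]
width: 15.1
grasp_force: 60.2
```

Call:
servo_tool:
  increments:
    - [0,0,0.003,0,0,0]
    - [0,0,0.004,0,0,0]
    - [0,0,0.004,0,0,0]
    - [0,0,0.004,0,0,0]

```text
t: 8.58
position: [585.6, -236.2, 120.4]
tcp_rot: [-1.934, 2.474, -0.003]
force: [-1.0, 3.2, 8.1]
width: 14.9
grasp_force: 61.1
```

Call:
servo_tool:
  increments:
    - [0,0,0.003,0,0,0]
    - [0,0,0.003,0,0,0]
    - [0,0,0.003,0,0,0]
    - [0,0,0.003,0,0,0]

```text
t: 8.92
position: [585.9, -236.2, 120.3]
tcp_rot: [-1.933, 2.474, -0.005]
force: [-1.6, 3.8, 12.8]
width: 15.3
grasp_force: 61.8
```

Run:
```python
from h import *
st=r.get_state();print({k:np.round(st[k],2) for k in('t','position','force','width','grasp_force')})
s=r.snapshot("wrist");cv2.imwrite('pics/w3.png',s['image']);w=cloud(s)
# black bar seen by wrist
m=(np.hypot(w[...,0]-586,w[...,1]+236.4)<30)&(w[...,2]>105)&(w[...,2]<150)&(s['image'].max(2)<60)
c=np.array([.2435,.97]);d=w[...,:2]-[585.6,-236.2]
q=w[m&(abs(d@np.array([-.97,.2435]))<6)];print(len(q),np.percentile(q[:,2],[50,75,90,97]).round(1))
cv2.imwrite('pics/sc3.png',cv2.resize(r.snapshot("scene")['image'][110:270,150:350],None,fx=3,fy=3))
```

```text
{'t': np.float64(8.92), 'position': array([ 585.88, -236.25,  120.31]), 'force': array([-1.62,  3.76, 12.82]), 'width': np.float64(15.33), 'grasp_force': np.float64(61.79)}
4052 [140.1 140.6 140.9 141.3]
```

View pics/w3.png

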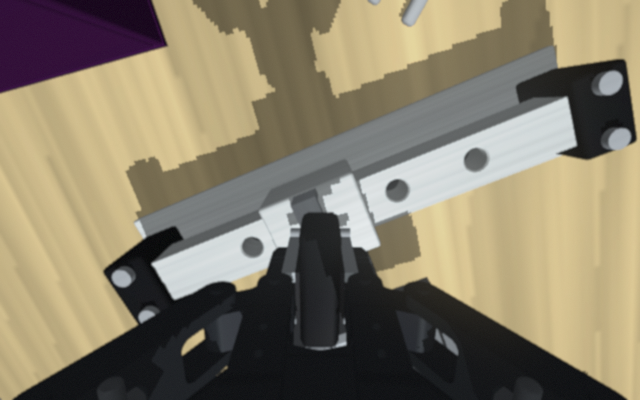

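View pics/sc3.png

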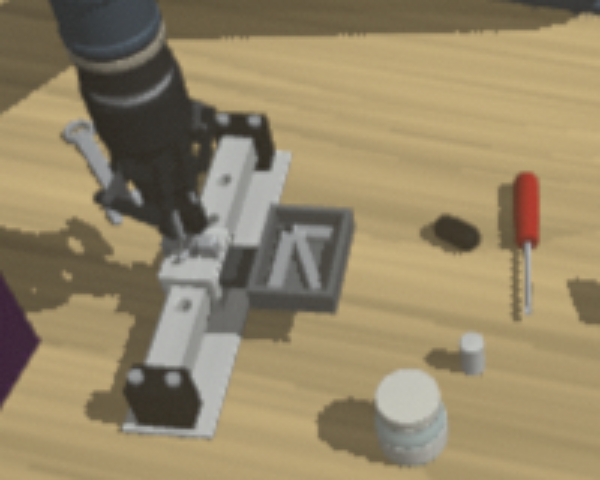

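The wrist view shows the sleeve one hole farther along, with free holes at (397,190) and (476,160) on the near side and (252,247) beyond. The bar is still gripped at (320,280), and its top at about 141 mm is home height. The scene crop shows the tray at (300,260) and the screwdriver, plug, stub and jar undisturbed. Handing in.

```bash
python3 -c "
from workcell import r
print(r.sign_off())"
```

```text
the job is handed in; nothing more can be done
None
```

I untwisted the tray slide's handle, moved the sleeve one hole farther out and handed in with the pin pressed home (about 13 N down, grip 60 N, 8.9 s); the judge's verdict was not shown.

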